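Earth check on a repaired hotplate

ROBOT

A 6-joint arm with a two-finger parallel gripper is mounted at the origin on the work surface. World frame = base frame: x ahead of the robot, y to its left, z up, the work surface at z = 0. Lengths are in m, angles in rad, forces in N, time in s.
With the tool pointing down it reaches from about 0.425 to 0.95 m from the base axis. Payload 14.7 kg.
Tool frame: the origin (TCP) lies at the very end of the fingers, on their centre line; the grasp point (between the pads) lies 19 mm behind it (arm.grip_point_offset is the distance from the TCP to the grasp point, in m); z points along the fingers, y is the line along which they close (so a half turn about z gives the same grasp; the last joint's range is limited). The gripper opens to 85 mm and grips with 20 to 120 N. Pads are 22 mm wide; open, the fingers measure 114 mm over their backs; the gripper's body (76 mm by 85 mm) begins 54 mm behind the grasp point. The pads swing forward as they close: fully open they stand 13 mm farther back than shut.
Start: joints at [1.087, 0.48, 1.596, -0, 1.065, -0.047], TCP at [0.275, 0.589, 0.231] pointing down, gripper open.
Joint ranges: [-2.75, 2.75], [-0.82, 2.05], [0.23, 2.67], [-1.56, 4.7], [0.09, 2.69], [-2.92, 2.92]. Speed limits (rad/s): [1.89, 1.89, 2.39, 3.01, 3.01, 3.01].

INTERFACE

Orientations are given as a unit quaternion [x, y, z, w].
In Python, from rig import arm gives the robot as it stands. The module is installed in compiled form; this text tells all that it offers.
- The arm moves only by the tool arm_command, never from a script. Its argument "commands" is a list of rows, each an object of numbers: "gripper": the finger opening in m, from 0 to 0.0854; "tx", "ty", "tz": the shift along the tool's x, y, z in m; "wx", "wy", "wz": the turn, a rotation vector about the tool's x, y, z in degrees. A call has 1 to 12 rows; each row is the pose to reach, as a shift and turn from the pose commanded when the call began, along the tool's axes at that moment; what a row does not reach only later rows make up. A row lasts 1/10 s, in which the tool goes at most 50 mm and 8.59 degrees, less where a joint would pass 70% of its speed; a pose out of reach is approached as far as the arm can. A call with a gripper value outside its range is refused whole. The fingers move at their own pace and stop on an object; "grip_force" is the grip in N (left out, the last holds). Time passes only in rows, so rows that repeat a pose let the fingers close. It gives the time, the measured TCP pose, the force, the opening and the grip force at its end, in the units of the state.
- arm.get_state(): the state, without advancing time (a new reading comes with each control period).
- arm.snapshot(name): name is "side" or "top" or "wrist"; returns the picture (400x640x3 uint8, red, green, blue); there is no depth.
- arm.camera_info(name): a dict with "fx", "fy", "cx", "cy" (pixels), "R" (3x3) and "t" (3): a world point X has camera coordinates R X + t; the wrist camera has in their place "hand_eye" (4x4, takes a point from camera to tool coordinates, whose origin is the TCP and whose axes are the flange's). Camera axes: x right, y down, z forward; pixel columns grow to the right and rows downward; lengths in m; the calibration is good to about 2 mm. A picture is of the moment at which its call begins: read the wrist's pose just before it. camera_info takes no time and is no camera call.
- arm.close_job(): hands the job in; it is judged then, once.
The state is a dict: "time_s": time; "joint_positions": joint angles; "qd": joint speeds; "effort": joint torques, N m; "eef_pos": TCP position; "tool_rot": TCP orientation; "contact_force": force on the tool from outside, world axes, zero at the start; "wrist_torque": the same for the moment, N m; "opening": finger opening in m; "grip_force": force on a finger pad.
Only numpy, scipy, OpenCV 4.12 (cv2) and the standard library are available. Lean on these libraries where they do the work, as an engineer would, in place of code of your own. Each camera call takes 0.05 s, during which the arm holds its last target. There are 200 camera calls.

TASK

Check that the repaired electric hotplate is earthed with the two-part cordless tester in the wooden stand: first plug the green half's pin fully home, upright, into the green socket on the hotplate and let go of it. Then take the orange probe and touch its sprung brass tip to the middle of the yellow spot on the iron plate, probe upright, pressing gently until the sprung tip is pushed in about half way, and finish while still holding it there. Leave the jar, the mug and the screwdriver alone.

Things in the scene. Friction and masses are not known exactly. Their poses are not given: they have to be found in the camera images.
- hotplate: Electric hotplate, fixed, white housing 255 (x) x 270 (y) mm, its top 75 mm above the table. Origin on the table under its middle; z up, -x is the front. Dark round iron plate, 180 mm across, top 87 mm above the table, centred at x=+28, y=0 mm. On the front strip (x=-100 mm): green socket at y=+65 mm, black knob 42 mm wide, 20 mm tall at y=-85 mm.
- socket (a point): Centre of the mouth of the socket, flush with the top of the housing (75 mm above the table), in a green square 55 x 50 mm. Axes as the hotplate. Round hole pointing straight up, 10 mm across with a 2 mm chamfer at the mouth, 30 mm deep.
- spot_center (a point): Centre of the yellow spot, 24 mm across, with a red dot 9 mm across in its middle, flat on the iron plate, at the height of the plate's top, 87 mm above the table. z up. Its place on the plate varies.
- stand: Fixed wooden block 70 (x) x 180 (y) x 70 (z) mm with two equal round wells, 19 mm wide, 66 mm deep, at x=0, y=+50 and -50 mm. Origin under its middle, z up. A tester half stands upright in each well, the underside of its grip on the block's top; which is in which well varies.
- plug: Green tester half, about 60 g: square grip 28 x 28 mm, 60 mm tall, yellow band, over a round brass pin 8 mm across, 24 mm long, its end tapered. Origin at the middle of the grip's underside, where the pin begins; z along the grip, away from the pin; x and y square to the grip's flats. Fully home, the grip's underside rests on the housing.
- pin_tip (a point): End of the green half's pin, 24 mm below its origin.
- probe: Orange probe, about 100 g: square grip 26 x 26 mm, 80 mm tall, black band near the top; below it a round black nose 15 mm across, 26 mm long, then a brass plunger 7 mm across, round end, reaching 60 mm below the grip when not pressed. Origin at the middle of the grip's underside; z along the grip, away from the tip; x and y square to the flats.
- probe_tip (a point): End of the probe's sprung brass tip; it moves with the plunger.
- tip (a joint): How far the plunger is pushed into the probe: 0 (out) to 0.016 m (fully in). Spring: 1 N to start moving, then 0.5 N more per mm (about 5 N half way, 9 N fully in).
- jar: Bystander: glass jar with red lid, 60 mm wide, 90 mm tall, loose. Origin under its middle.
- mug: Bystander: blue mug, 80 mm wide, 90 mm tall, handle at +y, loose. Origin under its middle.
- screwdriver: Bystander: screwdriver lying on the table near the robot, about 200 mm long, along its x. Loose.
There are look-alikes about, which are no part of the job. What is meant by the probe is not blue or white, and is the larger of those in its own colour.

How it is judged:
On the way:
1. the green half is plugged fully home in the socket and let go (z of pin_tip in the frame of socket below -0.02 m and horizontal distance between plug and socket below 0.004 m and angle between plug's own z axis and vertical below 0.12 rad and contact force between the fingers and plug below 0.1 N), for 0.2 s.
At the end, for the whole second after the job is handed in: Green pin 20 of 24 mm or more down the socket, within 4 mm and 7 degrees of its axis, let go. Fingers hold the probe still, within 8 degrees of upright, its tip on the plate within 8 mm of the spot's centre, pressed in 3 to 13 mm (of 16), contact force 0.5 to 12 N (all of step 1 and horizontal distance between probe_tip and spot_center below 0.008 m and z of probe_tip in the frame of spot_center below 0.004 m and angle between probe's own z axis and vertical below 0.14 rad and value of joint tip between 0.003 and 0.013 m and contact force between probe and hotplate between 0.5 and 12 N and contact force between the fingers and probe above 1 N and linear speed of probe below 0.02 m/s); the arm keeps its last pose, push and grip.
It fails at once if the probe is jabbed onto the hotplate with more than 20 N (contact force between probe and hotplate above 20 N).
It fails at once if the jar is moved by more than 30 mm (distance of jar from where it was at the start of the episode above 0.03 m).
It fails at once if the mug is moved by more than 30 mm (distance of mug from where it was at the start of the episode above 0.03 m).
It fails at once if the screwdriver is moved by more than 30 mm (distance of screwdriver from where it was at the start of the episode above 0.03 m).
It also fails if it takes over 67 s, if anything falls off the work surface, if the arm or the gripper's body presses on something with over 40 N, if the wrist force passes 120 N, or if a joint passes its speed limit or range.

## Working session

There is one attempt and no reset: what is moved stays moved. The work goes in short steps, Python scripts to look and compute and a tool call to move; the robot and the scene stay as the last step left them, time stands still between calls to the robot, and variables do not carry over. Pictures are saved under pics/ and viewed, at most 10 in all, crops included, and the job is handed in when it is done.

Besides the shell and the picture viewer there is one more tool, called after "Request:" as name(argument=value, ...), one argument or row to a line, values as JSON. arm_command: Moves the arm, as the interface text tells. Its arguments: {"type":"object","properties":{"commands":{"type":"array"},"grip_force":{"type":"number"}},"required":["commands"]}

```bash
mkdir -p pics; python3 - <<'E'
from rig import arm
import cv2,numpy as np
s=arm.get_state();print({k:np.round(v,4).tolist() for k,v in s.items()})
for n in("top","side","wrist"):
    cv2.imwrite(f"pics/{n}0.png",arm.snapshot(n)[:,:,::-1]);print(n,{k:np.round(v,3).tolist() for k,v in arm.camera_info(n).items()})
print(arm.grip_point_offset)
E
```

```text
{'time_s': 0.0, 'joint_positions': [1.0874, 0.4809, 1.5969, 0.0, 1.0651, -0.0466], 'qd': [-0.0009, -0.0009, -0.0004, 0.0006, 0.0004, -0.0012], 'effort': [-0.0018, -95.0638, -43.0196, -0.0003, 0.0119, 0.0001], 'eef_pos': [0.2748, 0.5886, 0.2307], 'tool_rot': [0.2167, 0.9762, -0.0006, -0.0002], 'contact_force': [-0.0145, 0.2396, -0.4169], 'wrist_torque': [-0.0378, -0.0065, -0.052], 'grip_force': 0.0, 'opening': 0.0854}
top {'fx': 434.87, 'fy': 434.87, 'cx': 311.648, 'cy': 193.159, 'R': [[0.025, -1.0, 0.003], [-0.986, -0.025, -0.166], [0.166, 0.001, -0.986]], 't': [0.094, 0.552, 1.027]}
side {'fx': 516.226, 'fy': 516.226, 'cx': 323.288, 'cy': 202.669, 'R': [[-0.988, -0.151, -0.016], [-0.104, 0.752, -0.651], [0.111, -0.642, -0.759]], 't': [0.537, 0.017, 1.376]}
wrist {'fx': 301.71, 'fy': 301.71, 'cx': 317.914, 'cy': 197.352, 'hand_eye': [[-0.0, -0.964, -0.267, 0.069], [1.0, -0.0, -0.0, -0.0], [0.0, -0.267, 0.964, -0.144], [0.0, 0.0, 0.0, 1.0]]}
0.0187
```

View pics/top0.png

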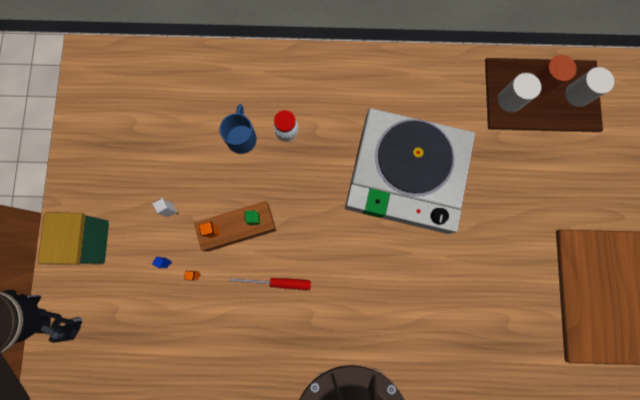

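View pics/side0.png

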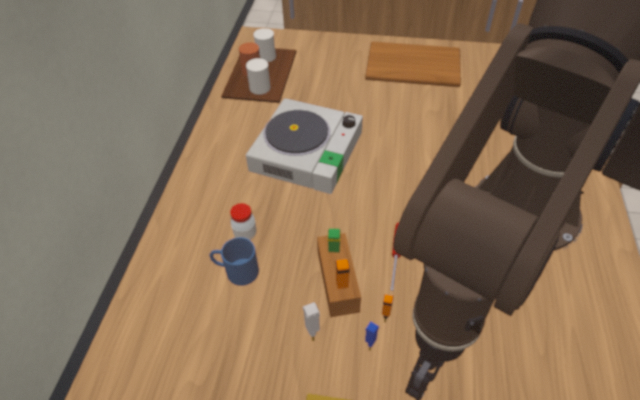

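Orange candidates are the one standing in the stand at top (207,229) and the small loose one at (191,275). Blue (161,262) and white (164,207) are excluded by colour. The standing orange one is larger and sits in a well, so it should be the probe. The green half is at (252,217), the socket near (377,202) and the spot at (418,153). I'll confirm with a crop and measure.

```bash
cat > h.py <<'E'
from rig import arm
import cv2,numpy as np
from scipy.spatial.transform import Rotation as Ro
def ray(n,uv,z,st=None):
    "intersection of the pixel's ray with the plane at height z"
    c=arm.camera_info(n); d=np.array([(uv[0]-c['cx'])/c['fx'],(uv[1]-c['cy'])/c['fy'],1.])
    if n=='wrist':
        H=np.array(c['hand_eye']);T=Ro.from_quat(st['tool_rot']).as_matrix()
        o=T@H[:3,3]+st['eef_pos'];d=T@H[:3,:3]@d
    else:
        R=np.array(c['R']);o=-R.T@c['t'];d=R.T@d
    return o+d*(z-o[2])/d[2]
def proj(n,X,st=None):
    c=arm.camera_info(n)
    if n=='wrist':
        H=np.array(c['hand_eye']);T=Ro.from_quat(st['tool_rot']).as_matrix()
        p=H[:3,:3].T@(T.T@(np.array(X)-st['eef_pos'])-H[:3,3])
    else: p=np.array(c['R'])@X+c['t']
    return np.array([c['fx']*p[0]/p[2]+c['cx'],c['fy']*p[1]/p[2]+c['cy']])
def blobs(im,lo,hi,amin=15):
    "rgb image -> list of (area, centroid, minAreaRect)"
    m=cv2.inRange(cv2.cvtColor(im,cv2.COLOR_RGB2HSV),lo,hi)
    n,l,s,c=cv2.connectedComponentsWithStats(m)
    return [(int(s[i,4]),c[i].round(1),cv2.minAreaRect(np.argwhere(l==i)[:,::-1].astype(np.float32))) for i in range(1,n) if s[i,4]>=amin],m
E
python3 - <<'E'
from h import *
im=cv2.imread('pics/top0.png')[:,:,::-1].copy()
for nm,lo,hi in(('green',(50,120,40),(80,255,255)),('orange',(5,200,170),(16,255,255)),('yellow',(20,150,120),(32,255,255)),('white',(0,0,140),(180,25,255))):
    for b in blobs(im,lo,hi)[0]: print(nm,b)
c=np.hstack([cv2.resize(im[190:290,140:290],None,fx=4,fy=4,interpolation=2)[:, :400*600//400][:400,:]])
d=cv2.resize(im[95:245,330:490],(427,400),interpolation=2)
cv2.imwrite('pics/c0.png',cv2.resize(np.hstack([c,d]),None,fx=.77,fy=.77)[:,:,::-1])
E
```

```text
green (486, array([376.6, 202.3]), ((376.29412841796875, 202.82354736328125), (21.3431339263916, 25.223705291748047), 14.03624439239502))
green (160, array([251.4, 216.8]), ((252.0, 217.0), (12.0, 14.0), 90.0))
green (963, array([ 94.2, 240.4]), ((94.3019790649414, 239.98019409179688), (22.28883171081543, 44.4781608581543), 5.710593223571777))
orange (112, array([205.4, 228.1]), ((205.38238525390625, 228.0294189453125), (10.429032325744629, 10.914102554321289), 75.96376037597656))
orange (61, array([188.3, 275.2]), ((188.25, 275.2500305175781), (7.648529052734375, 7.8446455001831055), 11.309932708740234))
yellow (60, array([417.8, 151.8]), ((417.5, 152.0), (8.0, 9.0), 90.0))
yellow (1866, array([ 60. , 237.8]), ((59.81097412109375, 237.70120239257812), (37.546722412109375, 52.89670944213867), 6.34019136428833))
white (26, array([ 6.7, 37.3]), ((6.948274612426758, 38.379310607910156), (6.127946376800537, 8.913375854492188), 21.801410675048828))
white (70, array([45.4, 36.9]), ((45.83103561401367, 38.027591705322266), (19.93091583251953, 7.391047954559326), 4.763641834259033))
white (2
[... 3003 characters left out ...]
6762695312), (17.53904151916504, 21.286699295043945), 12.994616508483887))
white (1246, array([419.7, 211.4]), ((423.2210388183594, 212.1716766357422), (73.05311584472656, 21.355411529541016), 13.392496109008789))
white (58, array([ 20.1, 201.9]), ((22.582353591918945, 202.12940979003906), (16.161319732666016, 8.460289001464844), 12.528807640075684))
white (37, array([ 34.1, 204.8]), ((34.5, 204.0), (10.0, 9.0), 90.0))
white (129, array([159.7, 205.3]), ((159.90000915527344, 205.30003356933594), (10.28591251373291, 12.074767112731934), 63.43495178222656))
white (29, array([314.8, 387.1]), ((314.5, 387.5), (7.0, 7.0), 90.0))
white (21, array([391.2, 388.5]), ((391.5, 389.0), (7.0, 6.0), 0.0))
```

View pics/c0.png

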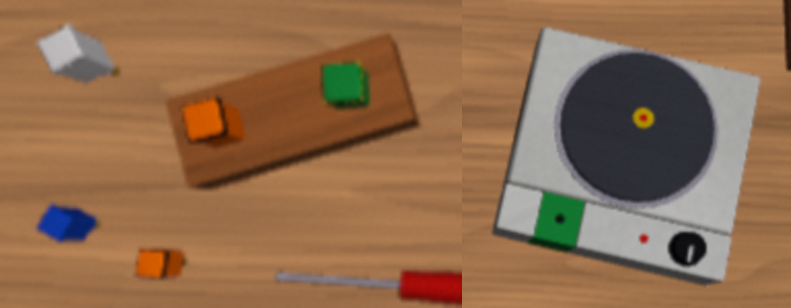

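The crop confirms it: the orange piece standing in the stand's left well is the larger of the two and is the probe. The small one lies loose on the table. The green half stands in the right well, and the socket hole and yellow spot are visible.

```bash
python3 - <<'E'
from h import *
im=cv2.imread('pics/top0.png')[:,:,::-1].copy()
P=ray('top',(251,216.5),.13);Q=ray('top',(205.4,228.1),.15);S=ray('top',(417.8,152),.087);K=ray('top',(377,201.5),.075)
print('plug',P,'probe',Q,'dist',np.linalg.norm((P-Q)[:2]),'spot',S,'sock',K)
a=np.degrees(np.arctan2(*(Q-P)[:2]*[-1,1]));print('stand yaw',a)
# hotplate corners (white outline)
n=[]
for px in((541+0-462)/(.77*2.667)+330,29/(.77*2.667)+95),((760-462)/(.77*2.667)+330,76/(.77*2.667)+95),((724-462)/(.77*2.667)+330,272/(.77*2.667)+95),((495-462)/(.77*2.667)+330,233/(.77*2.667)+95):
    n.append(ray('top',px,.075)[:2])
n=np.array(n);print(n,np.linalg.norm(np.diff(n,axis=0),axis=1))
o=n.mean(0);x=n[0]+n[1]-n[2]-n[3];yaw=np.arctan2(x[1],x[0]);R=Ro.from_euler('z',yaw).as_matrix()
print('hot',o,np.degrees(yaw),'socket',R[:2,:2]@[-.1,.065]+o,'plate',R[:2,:2]@[.028,0]+o)
for nm,uv,z in(('jar',(285,121),.09),('mug',(238,130),.09)):print(nm,ray('top',uv,z))
s=arm.get_state();print(Ro.from_quat(s['tool_rot']).as_matrix().round(3))
E
```

```text
plug [0.47835248 0.24325726 0.13      ] probe [0.44807858 0.33918371 0.15      ] dist 0.10059021784660903 spot [ 0.6494357  -0.14521463  0.087     ] sock [ 0.52805578 -0.04861512  0.075     ]
stand yaw 17.51543235031775
[[ 0.75927795 -0.02744199]
 [ 0.70707247 -0.29005713]
 [ 0.47070168 -0.23966757]
 [ 0.50939115  0.02519821]] [0.26775385 0.24168215 0.26767658]
hot [ 0.61161081 -0.13299212] -11.963076656748667 socket [ 0.52725596 -0.0486757 ] plate [ 0.63900269 -0.138796  ]
jar [0.7180497  0.17743763 0.09      ]
mug [0.69236519 0.29044458 0.09      ]
[[-0.906  0.423 -0.   ]
 [ 0.423  0.906 -0.001]
 [ 0.    -0.001 -1.   ]]
```

Everything agrees: the wells are 100.6 mm apart (100 given), and the socket from the corners matches the direct pixel within 1 mm. I'm moving above the stand for a close look.

Request:
arm_command(
  commands=[
    {"tx": -0.04,"ty": -0.027,"tz": -0.03,"wz": 8,"gripper": 0.06},
    {"tx": -0.33,"ty": -0.228,"tz": -0.05,"wz": 47.5,"gripper": 0.06},
    {"tx": -0.33,"ty": -0.228,"tz": -0.05,"wz": 47.5,"gripper": 0.06},
    {"tx": -0.33,"ty": -0.228,"tz": -0.05,"wz": 47.5,"gripper": 0.06},
    {"tx": -0.33,"ty": -0.228,"tz": -0.05,"wz": 47.5,"gripper": 0.06},
    {"tx": -0.33,"ty": -0.228,"tz": -0.05,"wz": 47.5,"gripper": 0.06},
    {"tx": -0.33,"ty": -0.228,"tz": -0.05,"wz": 47.5,"gripper": 0.06},
    {"tx": -0.33,"ty": -0.228,"tz": -0.05,"wz": 47.5,"gripper": 0.06},
    {"tx": -0.33,"ty": -0.228,"tz": -0.05,"wz": 47.5,"gripper": 0.06},
    {"tx": -0.33,"ty": -0.228,"tz": -0.05,"wz": 47.5,"gripper": 0.06},
    {"tx": -0.33,"ty": -0.228,"tz": -0.05,"wz": 47.5,"gripper": 0.06},
    {"tx": -0.33,"ty": -0.228,"tz": -0.05,"wz": 47.5,"gripper": 0.06},
  ],
  grip_force=40,
)

```text
schema error: expected keys gripper, tx, ty, tz, wx, wy, wz
```

```bash
python3 - <<'E'
from h import *
s=arm.get_state();im=arm.snapshot('wrist');cv2.imwrite('pics/w1.png',im[:,:,::-1])
np.savez('w1.npz',eef_pos=s['eef_pos'],tool_rot=s['tool_rot'])
print(s['eef_pos'],Ro.from_quat(s['tool_rot']).as_matrix().round(3),s['joint_positions'])
for nm,lo,hi in(('green',(50,120,40),(80,255,255)),('orange',(5,200,170),(16,255,255))):
    for b in blobs(im,lo,hi,80)[0]: print(nm,b)
E
```

```text
[0.27482051 0.58872684 0.23082339] [[-0.906  0.423 -0.   ]
 [ 0.423  0.906 -0.001]
 [ 0.    -0.001 -1.   ]] [ 1.08738257e+00  4.80703780e-01  1.59669169e+00  4.03056214e-05
  1.06509485e+00 -4.65949370e-02]
```

View pics/w1.png

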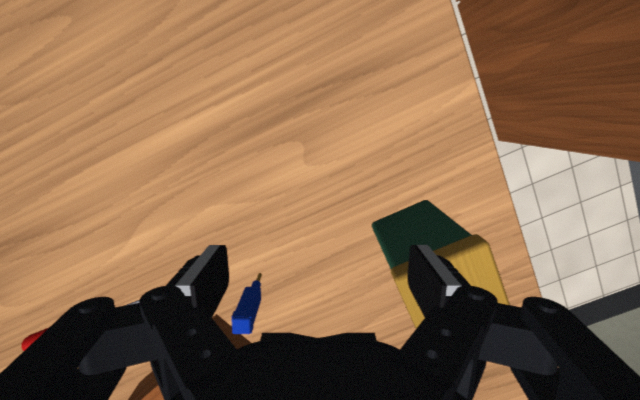

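The move was refused because every row needs all seven keys. The picture is still from the start pose, with the fingers filling the image below about row 245. I'm resending the move.

Request:
arm_command(
  commands=[
    {"tx": -0.04,"ty": -0.027,"tz": -0.03,"wx": 0,"wy": 0,"wz": 8,"gripper": 0.06},
    {"tx": -0.33,"ty": -0.228,"tz": -0.05,"wx": 0,"wy": 0,"wz": 47.5,"gripper": 0.06},
    {"tx": -0.33,"ty": -0.228,"tz": -0.05,"wx": 0,"wy": 0,"wz": 47.5,"gripper": 0.06},
    {"tx": -0.33,"ty": -0.228,"tz": -0.05,"wx": 0,"wy": 0,"wz": 47.5,"gripper": 0.06},
    {"tx": -0.33,"ty": -0.228,"tz": -0.05,"wx": 0,"wy": 0,"wz": 47.5,"gripper": 0.06},
    {"tx": -0.33,"ty": -0.228,"tz": -0.05,"wx": 0,"wy": 0,"wz": 47.5,"gripper": 0.06},
    {"tx": -0.33,"ty": -0.228,"tz": -0.05,"wx": 0,"wy": 0,"wz": 47.5,"gripper": 0.06},
    {"tx": -0.33,"ty": -0.228,"tz": -0.05,"wx": 0,"wy": 0,"wz": 47.5,"gripper": 0.06},
    {"tx": -0.33,"ty": -0.228,"tz": -0.05,"wx": 0,"wy": 0,"wz": 47.5,"gripper": 0.06},
    {"tx": -0.33,"ty": -0.228,"tz": -0.05,"wx": 0,"wy": 0,"wz": 47.5,"gripper": 0.06},
    {"tx": -0.33,"ty": -0.228,"tz": -0.05,"wx": 0,"wy": 0,"wz": 47.5,"gripper": 0.06},
    {"tx": -0.33,"ty": -0.228,"tz": -0.05,"wx": 0,"wy": 0,"wz": 47.5,"gripper": 0.06},
  ],
  grip_force=40,
)

```text
time_s: 1.4
eef_pos: [0.4768, 0.2439, 0.2811]
tool_rot: [0.591, 0.807, -0.0, -0.0]
contact_force: [0.2, 0.4, -0.4]
opening: 0.06
grip_force: 0.0
```

```bash
python3 - <<'E'
from h import *
s=arm.get_state();im=arm.snapshot('wrist');cv2.imwrite('pics/w2.png',im[:,:,::-1])
np.savez('w2.npz',eef_pos=s['eef_pos'],tool_rot=s['tool_rot'])
print(s['eef_pos'],Ro.from_quat(s['tool_rot']).as_matrix().round(3),s['joint_positions'])
for nm,lo,hi in(('green',(50,120,40),(80,255,255)),('orange',(5,200,170),(16,255,255))):
    for b in blobs(im,lo,hi,80)[0]: print(nm,b)
E
```

```text
[0.47680593 0.24388541 0.28111849] [[-0.302  0.953 -0.   ]
 [ 0.953  0.302  0.   ]
 [ 0.    -0.    -1.   ]] [4.16008934e-01 2.69450110e-01 1.79685000e+00 3.07927850e-04
 1.07567608e+00 1.09575441e-01]
green (104, array([322.7, 164.4]), ((323.1153564453125, 164.423095703125), (22.749469757080078, 4.706786632537842), 11.309932708740234))
green (709, array([321.2, 182.5]), ((321.38458251953125, 182.57691955566406), (26.867908477783203, 26.867908477783203), 11.309932708740234))
orange (191, array([227.9,   4.4]), ((227.5, 6.0), (12.0, 21.0), 90.0))
orange (97, array([236.7,  20. ]), ((236.69998168945312, 19.599994659423828), (25.043962478637695, 5.813776969909668), 26.56505012512207))
orange (909, array([320.1,  74. ]), ((320.0, 74.0), (29.432947158813477, 31.325063705444336), 3.012787342071533))
```

View pics/w2.png

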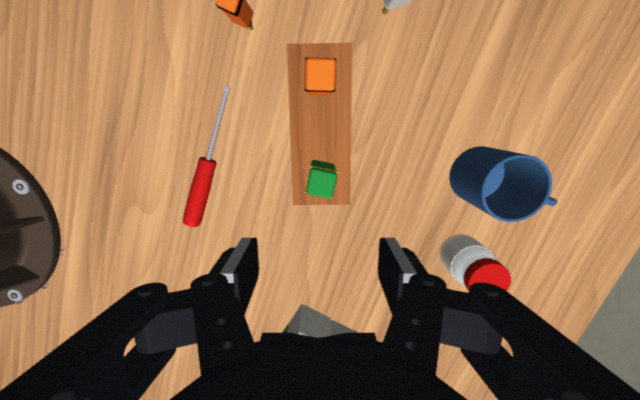

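The wrist view shows the green top at (321,182), turned about 11° in the image, and the orange top at (320,74), turned about 3°. The stand is nearly aligned with the tool.

```bash
python3 - <<'E'
from h import *
s=dict(np.load('w2.npz'));T=Ro.from_quat(s['tool_rot']).as_matrix()
P=ray('wrist',(321.3,182.5),.13,s);Q=ray('wrist',(320.,74.),.15,s)
print('plug',P,T.T@(P-s['eef_pos']),'probe',Q,np.linalg.norm((P-Q)[:2]))
# stand corners z=.07
c=[ray('wrist',p,.07,s)[:2] for p in((288,44),(352,43),(350,205),(293,206))];c=np.array(c)
print(np.linalg.norm(np.diff(c,axis=0),axis=1),c.mean(0),(P+Q)[:2]/2)
im=cv2.imread('pics/w2.png')[:,:,::-1].copy()
# grip size / angle from the 4 top corners
for b,z in((blobs(im,(50,120,40),(80,255,255),80)[0][1],.13),(blobs(im,(5,200,170),(16,255,255),80)[0][2],.15)):
    k=np.array([ray('wrist',p,z,s)[:2] for p in cv2.boxPoints(b[2])]);e=np.diff(k,axis=0);print(np.linalg.norm(e,axis=1),np.degrees(np.arctan2(e[:,1],e[:,0])))
print('tool y',np.degrees(np.arctan2(T[1,1],T[0,1])))
E
```

```text
plug [0.47852578 0.2462061  0.13      ] [0.00165976 0.00240164 0.1511179 ] probe [0.44722422 0.33995907 0.15      ] 0.09884030986390864
[0.06843861 0.1809777  0.07010907] [0.4638799  0.29200954] [0.462875   0.29308258]
[0.02742702 0.02660587 0.02756305] [ 95.98785487   6.12426031 -82.66894728]
[0.02478635 0.02467042 0.02481177] [103.6674755   14.75608002 -74.83956698]
tool y 17.548962717148274
```

Request:
arm_command(
  commands=[
    {"tx": 0.001,"ty": 0.002,"tz": 0.04,"wx": 0,"wy": 0,"wz": 8,"gripper": 0.06},
    {"tx": 0.001,"ty": 0.002,"tz": 0.08,"wx": 0,"wy": 0,"wz": 11.3,"gripper": 0.06},
    {"tx": 0.001,"ty": 0.002,"tz": 0.12,"wx": 0,"wy": 0,"wz": 11.3,"gripper": 0.06},
    {"tx": 0.001,"ty": 0.002,"tz": 0.15,"wx": 0,"wy": 0,"wz": 11.3,"gripper": 0.06},
    {"tx": 0.001,"ty": 0.002,"tz": 0.175,"wx": 0,"wy": 0,"wz": 11.3,"gripper": 0.06},
    {"tx": 0.001,"ty": 0.002,"tz": 0.194,"wx": 0,"wy": 0,"wz": 11.3,"gripper": 0.06},
    {"tx": 0.001,"ty": 0.002,"tz": 0.194,"wx": 0,"wy": 0,"wz": 11.3,"gripper": 0.06},
    {"tx": 0.001,"ty": 0.002,"tz": 0.194,"wx": 0,"wy": 0,"wz": 11.3,"gripper": 0.015},
    {"tx": 0.001,"ty": 0.002,"tz": 0.194,"wx": 0,"wy": 0,"wz": 11.3,"gripper": 0.015},
    {"tx": 0.001,"ty": 0.002,"tz": 0.194,"wx": 0,"wy": 0,"wz": 11.3,"gripper": 0.015},
    {"tx": 0.001,"ty": 0.002,"tz": 0.194,"wx": 0,"wy": 0,"wz": 11.3,"gripper": 0.015},
    {"tx": 0.001,"ty": 0.002,"tz": 0.194,"wx": 0,"wy": 0,"wz": 11.3,"gripper": 0.015},
  ],
  grip_force=40,
)

```text
time_s: 2.65
eef_pos: [0.4797, 0.2449, 0.0885]
tool_rot: [0.668, 0.744, 0.001, 0.0]
contact_force: [-1.4, 2.8, 7.5]
opening: 0.0274
grip_force: 40.2
```

Request:
arm_command(
  commands=[
    {"tx": 0,"ty": 0,"tz": -0.02,"wx": 0,"wy": 0,"wz": 0,"gripper": 0.015},
    {"tx": 0,"ty": 0,"tz": -0.06,"wx": 0,"wy": 0,"wz": 0,"gripper": 0.015},
    {"tx": -0.03,"ty": 0,"tz": -0.1,"wx": 0,"wy": 0,"wz": 5,"gripper": 0.015},
    {"tx": -0.075,"ty": -0.002,"tz": -0.1,"wx": 0,"wy": 0,"wz": 10,"gripper": 0.015},
    {"tx": -0.12,"ty": -0.002,"tz": -0.1,"wx": 0,"wy": 0,"wz": 15,"gripper": 0.015},
    {"tx": -0.165,"ty": -0.002,"tz": -0.1,"wx": 0,"wy": 0,"wz": 18,"gripper": 0.015},
    {"tx": -0.21,"ty": -0.002,"tz": -0.1,"wx": 0,"wy": 0,"wz": 18,"gripper": 0.015},
    {"tx": -0.255,"ty": -0.002,"tz": -0.1,"wx": 0,"wy": 0,"wz": 18,"gripper": 0.015},
    {"tx": -0.3,"ty": -0.002,"tz": -0.1,"wx": 0,"wy": 0,"wz": 18,"gripper": 0.015},
    {"tx": -0.335,"ty": -0.002,"tz": -0.1,"wx": 0,"wy": 0,"wz": 18,"gripper": 0.015},
    {"tx": -0.354,"ty": -0.002,"tz": -0.1,"wx": 0,"wy": 0,"wz": 18,"gripper": 0.015},
    {"tx": -0.354,"ty": -0.002,"tz": -0.1,"wx": 0,"wy": 0,"wz": 18,"gripper": 0.015},
  ],
)

```text
time_s: 3.85
eef_pos: [0.5156, -0.1103, 0.1879]
tool_rot: [0.777, 0.629, 0.0, 0.001]
contact_force: [0.2, 0.0, -0.2]
opening: 0.0275
grip_force: 39.5
```

```bash
python3 - <<'E'
from h import *
s=arm.get_state();im=arm.snapshot('wrist');cv2.imwrite('pics/w3.png',im[:,:,::-1])
np.savez('w3.npz',eef_pos=s['eef_pos'],tool_rot=s['tool_rot'])
print(s['eef_pos'],Ro.from_quat(s['tool_rot']).as_matrix().round(3),s['opening'],s['contact_force'])
for b in blobs(im,(50,120,30),(80,255,255),80)[0]: print(b)
c,_=None,None
print(proj('wrist',(.528,-.0486,.075),s))
E
```

```text
[ 0.51564258 -0.11030233  0.18794687] [[ 0.208  0.978  0.001]
 [ 0.978 -0.208 -0.001]
 [-0.     0.002 -1.   ]] 0.027499900299308308 [ 0.15637145  0.04260335 -0.17935851]
(4047, array([318.7, 117.4]), ((318.5, 118.0), (62.0, 67.0), 90.0))
(1759, array([318.1, 232.5]), ((318.0, 231.5), (31.0, 64.0), 90.0))
(4737, array([318.1, 289.4]), ((318.0, 289.5), (67.0, 72.0), 90.0))
[318.05464928 119.40696115]
```

View pics/w3.png

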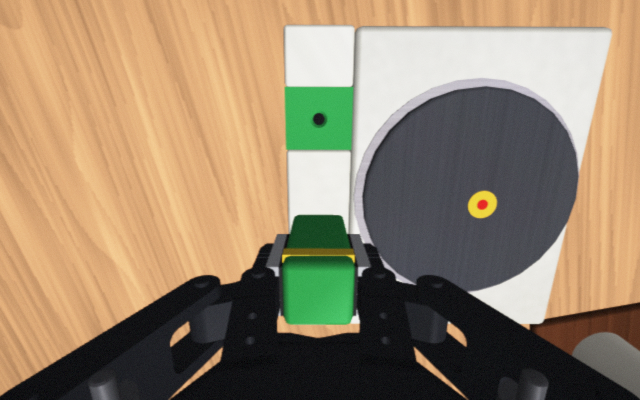

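The wrist view shows the socket hole at about (319,119), the spot at (482,204), and the plug held straight with its top face around (318,289). Next is the fine measurement of each.

```bash
python3 - <<'E'
from h import *
s=dict(np.load('w3.npz'));T=Ro.from_quat(s['tool_rot']).as_matrix();im=cv2.imread('pics/w3.png')[:,:,::-1].copy()
g=cv2.cvtColor(im,cv2.COLOR_RGB2GRAY);r=g[105:135,304:334]
m=(r<50);v,u=np.nonzero(m);hu,hv=u.mean()+304,v.mean()+105;print('hole px',hu,hv,m.sum())
K=ray('wrist',(hu,hv),.075,s);K2=ray('wrist',(318.5,117.9),.075,s)
B=blobs(im,(20,150,120),(32,255,255),80)[0];red=blobs(im,(0,150,150),(5,255,255),10)[0];print(B,red)
S=ray('wrist',red[0][1],.087,s);
print('socket',K,'square ctr',K2,'in tool',T.T@(K-s['eef_pos']),'spot',S)
b=blobs(im,(50,120,30),(80,255,255),80)[0]
for dz in(.040,.0415,.043):
    z=s['eef_pos'][2]+dz;k=np.array([ray('wrist',p,z,s) for p in((283,257.5),(353,257.5),(353,323),(283,323))])
    print(dz,((k-s['eef_pos'])@T).round(4).tolist())
E
```

```text
hole px 318.4891304347826 118.81521739130434 92
[(526, array([482. , 203.9]), ((482.0, 204.0), (26.0, 28.0), 90.0)), (190, array([317.7, 255.3]), ((318.0, 258.0), (8.0, 72.0), 90.0))] [(62, array([482. , 204.2]), ((482.0, 204.0), (8.0, 8.0), 90.0))]
socket [ 0.52844789 -0.04821282  0.075     ] square ctr [ 0.5286077  -0.04750174  0.075     ] in tool [ 0.06344405 -0.00053796  0.11291874] spot [ 0.64948067 -0.14530682  0.087     ]
0.04 [[0.0153, -0.014, -0.04], [0.0153, 0.0124, -0.04], [-0.0138, 0.0133, -0.04], [-0.0138, -0.015, -0.04]]
0.0415 [[0.0161, -0.0139, -0.0415], [0.0161, 0.0122, -0.0415], [-0.0126, 0.0131, -0.0415], [-0.0126, -0.0148, -0.0415]]
0.043 [[0.0168, -0.0137, -0.043], [0.0168, 0.012, -0.043], [-0.0114, 0.0129, -0.043], [-0.0114, -0.0145, -0.043]]
```

The plug-to-hole shift in the tool frame is about (+62, 0) mm. I'll go over the hole, then lower in two stages.

Request:
arm_command(
  commands=[
    {"tx": 0.03,"ty": 0,"tz": 0,"wx": 0,"wy": 0,"wz": 0,"gripper": 0.015},
    {"tx": 0.055,"ty": 0,"tz": 0.02,"wx": 0,"wy": 0,"wz": 0,"gripper": 0.015},
    {"tx": 0.062,"ty": 0,"tz": 0.045,"wx": 0,"wy": 0,"wz": 0,"gripper": 0.015},
    {"tx": 0.062,"ty": 0,"tz": 0.06,"wx": 0,"wy": 0,"wz": 0,"gripper": 0.015},
    {"tx": 0.062,"ty": 0,"tz": 0.065,"wx": 0,"wy": 0,"wz": 0,"gripper": 0.015},
    {"tx": 0.062,"ty": 0,"tz": 0.069,"wx": 0,"wy": 0,"wz": 0,"gripper": 0.015},
    {"tx": 0.062,"ty": 0,"tz": 0.073,"wx": 0,"wy": 0,"wz": 0,"gripper": 0.015},
    {"tx": 0.062,"ty": 0,"tz": 0.076,"wx": 0,"wy": 0,"wz": 0,"gripper": 0.015},
    {"tx": 0.062,"ty": 0,"tz": 0.076,"wx": 0,"wy": 0,"wz": 0,"gripper": 0.015},
  ],
)

```text
time_s: 4.8
eef_pos: [0.5285, -0.0474, 0.1115]
tool_rot: [0.776, 0.63, 0.0, 0.0]
contact_force: [2.1, -1.5, -2.0]
opening: 0.0278
grip_force: 39.5
```

Request:
arm_command(
  commands=[
    {"tx": 0,"ty": 0,"tz": 0.004,"wx": 0,"wy": 0,"wz": 0,"gripper": 0.015},
    {"tx": 0,"ty": 0,"tz": 0.008,"wx": 0,"wy": 0,"wz": 0,"gripper": 0.015},
    {"tx": 0,"ty": 0,"tz": 0.012,"wx": 0,"wy": 0,"wz": 0,"gripper": 0.015},
    {"tx": 0,"ty": 0,"tz": 0.015,"wx": 0,"wy": 0,"wz": 0,"gripper": 0.015},
    {"tx": 0,"ty": 0,"tz": 0.017,"wx": 0,"wy": 0,"wz": 0,"gripper": 0.015},
    {"tx": 0,"ty": 0,"tz": 0.018,"wx": 0,"wy": 0,"wz": 0,"gripper": 0.015},
    {"tx": 0,"ty": 0,"tz": 0.018,"wx": 0,"wy": 0,"wz": 0,"gripper": 0.015},
  ],
)

```text
time_s: 5.5
eef_pos: [0.5286, -0.0475, 0.0935]
tool_rot: [0.776, 0.63, 0.0, 0.001]
contact_force: [2.4, -4.9, 8.0]
opening: 0.0275
grip_force: 40.6
```

It reached the expected height with 8 N of contact, so it is seated. I'll nudge it, release, and lift off.

Request:
arm_command(
  commands=[
    {"tx": 0,"ty": 0,"tz": 0.001,"wx": 0,"wy": 0,"wz": 0,"gripper": 0.015},
    {"tx": 0,"ty": 0,"tz": 0.001,"wx": 0,"wy": 0,"wz": 0,"gripper": 0.06},
    {"tx": 0,"ty": 0,"tz": 0.001,"wx": 0,"wy": 0,"wz": 0,"gripper": 0.06},
    {"tx": 0,"ty": 0,"tz": 0.001,"wx": 0,"wy": 0,"wz": 0,"gripper": 0.06},
    {"tx": 0,"ty": 0,"tz": 0.001,"wx": 0,"wy": 0,"wz": 0,"gripper": 0.06},
    {"tx": 0,"ty": 0,"tz": -0.02,"wx": 0,"wy": 0,"wz": 0,"gripper": 0.06},
    {"tx": 0,"ty": 0,"tz": -0.06,"wx": 0,"wy": 0,"wz": 0,"gripper": 0.06},
    {"tx": 0,"ty": 0,"tz": -0.1,"wx": 0,"wy": 0,"wz": 0,"gripper": 0.06},
    {"tx": -0.03,"ty": 0,"tz": -0.11,"wx": 0,"wy": 0,"wz": 0,"gripper": 0.06},
    {"tx": -0.06,"ty": 0,"tz": -0.11,"wx": 0,"wy": 0,"wz": 0,"gripper": 0.06},
    {"tx": -0.06,"ty": 0,"tz": -0.11,"wx": 0,"wy": 0,"wz": 0,"gripper": 0.06},
  ],
)

```text
time_s: 6.6
eef_pos: [0.5152, -0.1082, 0.2038]
tool_rot: [0.777, 0.63, 0.0, 0.001]
contact_force: [-0.3, 0.3, -0.0]
opening: 0.0601
grip_force: 0.0
```

```bash
python3 - <<'E'
from h import *
s=arm.get_state();im=arm.snapshot('wrist');cv2.imwrite('pics/w4.png',im[:,:,::-1])
np.savez('w4.npz',eef_pos=s['eef_pos'],tool_rot=s['tool_rot'])
print(s['eef_pos'],s['contact_force'])
B=blobs(im,(50,120,30),(80,255,255),80)[0]
for b in B: print(b)
red=[b for b in blobs(im,(0,150,150),(5,255,255),10)[0]];print([(b[0],b[1]) for b in red],[ray('wrist',b[1],.087,s).round(4) for b in red])
for z in(.135,.075): print(proj('wrist',(.5285,-.048,z),s))
E
```

```text
[ 0.51524461 -0.1082469   0.20379509] [-0.33570864  0.31003329 -0.02814984]
(3612, array([319.8, 119.8]), ((320.0, 120.0), (58.0, 62.0), 90.0))
[(118, array([80.8,  2.2])), (55, array([473.5, 201.4])), (70, array([318.8, 228.4]))] [array([0.369 , 0.0749, 0.087 ]), array([ 0.6495, -0.1454,  0.087 ]), array([ 0.508 , -0.1421,  0.087 ])]
[320.00999581 122.52830723]
[319.56064526 120.47660257]
```

View pics/w4.png

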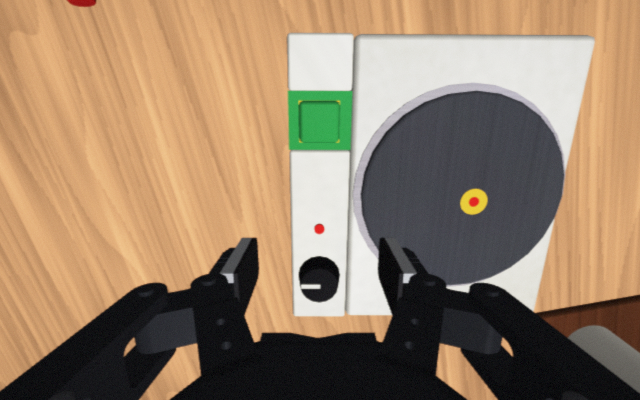

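The green half sits square in the socket at (320,121), upright and released, and the spot is re-confirmed at (0.6495, -0.1454). Next is the probe.

Request:
arm_command(
  commands=[
    {"tx": 0.04,"ty": -0.015,"tz": -0.01,"wx": 0,"wy": 0,"wz": -4,"gripper": 0.06},
    {"tx": 0.08,"ty": -0.03,"tz": -0.015,"wx": 0,"wy": 0,"wz": -8,"gripper": 0.06},
    {"tx": 0.424,"ty": -0.159,"tz": -0.015,"wx": 0,"wy": 0,"wz": -26.5,"gripper": 0.06},
    {"tx": 0.424,"ty": -0.159,"tz": -0.015,"wx": 0,"wy": 0,"wz": -26.5,"gripper": 0.06},
    {"tx": 0.424,"ty": -0.159,"tz": -0.015,"wx": 0,"wy": 0,"wz": -26.5,"gripper": 0.06},
    {"tx": 0.424,"ty": -0.159,"tz": -0.015,"wx": 0,"wy": 0,"wz": -26.5,"gripper": 0.06},
    {"tx": 0.424,"ty": -0.159,"tz": -0.015,"wx": 0,"wy": 0,"wz": -26.5,"gripper": 0.06},
    {"tx": 0.424,"ty": -0.159,"tz": -0.015,"wx": 0,"wy": 0,"wz": -26.5,"gripper": 0.06},
    {"tx": 0.424,"ty": -0.159,"tz": -0.015,"wx": 0,"wy": 0,"wz": -26.5,"gripper": 0.06},
    {"tx": 0.424,"ty": -0.159,"tz": -0.015,"wx": 0,"wy": 0,"wz": -26.5,"gripper": 0.06},
    {"tx": 0.424,"ty": -0.159,"tz": -0.015,"wx": 0,"wy": 0,"wz": -26.5,"gripper": 0.06},
    {"tx": 0.424,"ty": -0.159,"tz": -0.015,"wx": 0,"wy": 0,"wz": -26.5,"gripper": 0.06},
  ],
)

```text
time_s: 7.85
eef_pos: [0.4463, 0.3415, 0.2178]
tool_rot: [0.611, 0.792, -0.001, -0.0]
contact_force: [-0.4, 0.8, -0.7]
opening: 0.0597
grip_force: 0.0
```

```bash
python3 - <<'E'
from h import *
s=arm.get_state();im=arm.snapshot('wrist');cv2.imwrite('pics/w5.png',im[:,:,::-1])
T=Ro.from_quat(s['tool_rot']).as_matrix();print(s['time_s'],s['eef_pos'],T.round(3),s['qd'].round(3) if hasattr(s['qd'],'round') else s['qd'])
for b in blobs(im,(5,200,170),(16,255,255),80)[0]:
    p=ray('wrist',b[2][0],.15,s);print(b,p,T.T@(p-s['eef_pos']))
p=np.array([.4476,.3397,.09]);print('exp',T.T@(p-s['eef_pos']))
E
```

```text
7.85 [0.44625047 0.34150226 0.21777674] [[-0.255  0.967 -0.001]
 [ 0.967  0.255 -0.001]
 [-0.001 -0.001 -1.   ]] [-0.031 -0.011  0.01  -0.002 -0.001 -0.003]
(506, array([212. , 116.5]), ((212.00001525878906, 116.50001525878906), (23.71708106994629, 22.452171325683594), 18.434947967529297)) [0.3590535  0.38694153 0.15      ] [ 0.06617871 -0.07268145  0.06781969]
(1051, array([320.3, 211. ]), ((320.0, 211.5), (31.0, 34.0), 90.0)) [0.44714439 0.34016105 0.15      ] [-0.0014813   0.00060251  0.06777704]
exp [-0.00200484  0.00099605  0.12777697]
```

Request:
arm_command(
  commands=[
    {"tx": -0.001,"ty": 0.0005,"tz": 0.03,"wx": 0,"wy": 0,"wz": 0,"gripper": 0.06},
    {"tx": -0.001,"ty": 0.0005,"tz": 0.065,"wx": 0,"wy": 0,"wz": 0,"gripper": 0.06},
    {"tx": -0.001,"ty": 0.0005,"tz": 0.095,"wx": 0,"wy": 0,"wz": 0,"gripper": 0.06},
    {"tx": -0.001,"ty": 0.0005,"tz": 0.115,"wx": 0,"wy": 0,"wz": 0,"gripper": 0.06},
    {"tx": -0.001,"ty": 0.0005,"tz": 0.128,"wx": 0,"wy": 0,"wz": 0,"gripper": 0.06},
    {"tx": -0.001,"ty": 0.0005,"tz": 0.128,"wx": 0,"wy": 0,"wz": 0,"gripper": 0.06},
    {"tx": -0.001,"ty": 0.0005,"tz": 0.128,"wx": 0,"wy": 0,"wz": 0,"gripper": 0.015},
    {"tx": -0.001,"ty": 0.0005,"tz": 0.128,"wx": 0,"wy": 0,"wz": 0,"gripper": 0.015},
    {"tx": -0.001,"ty": 0.0005,"tz": 0.128,"wx": 0,"wy": 0,"wz": 0,"gripper": 0.015},
    {"tx": -0.001,"ty": 0.0005,"tz": 0.128,"wx": 0,"wy": 0,"wz": 0,"gripper": 0.015},
    {"tx": -0.001,"ty": 0.0005,"tz": 0.128,"wx": 0,"wy": 0,"wz": 0,"gripper": 0.015},
    {"tx": -0.001,"ty": 0.0005,"tz": 0.128,"wx": 0,"wy": 0,"wz": 0,"gripper": 0.015},
  ],
  grip_force=50,
)

```text
time_s: 9.1
eef_pos: [0.4483, 0.3412, 0.0915]
tool_rot: [0.611, 0.792, 0.001, 0.0]
contact_force: [0.1, -2.8, 4.2]
opening: 0.0257
grip_force: 47.0
```

Request:
arm_command(
  commands=[
    {"tx": 0,"ty": 0,"tz": -0.02,"wx": 0,"wy": 0,"wz": 0,"gripper": 0.015},
    {"tx": 0,"ty": 0,"tz": -0.06,"wx": 0,"wy": 0,"wz": 0,"gripper": 0.015},
    {"tx": 0,"ty": 0,"tz": -0.1,"wx": 0,"wy": 0,"wz": 0,"gripper": 0.015},
    {"tx": -0.01,"ty": 0,"tz": -0.14,"wx": 0,"wy": 0,"wz": 0,"gripper": 0.015},
    {"tx": -0.04,"ty": 0.005,"tz": -0.16,"wx": 0,"wy": 0,"wz": 5,"gripper": 0.015},
    {"tx": -0.08,"ty": 0.01,"tz": -0.16,"wx": 0,"wy": 0,"wz": 10,"gripper": 0.015},
    {"tx": -0.125,"ty": 0.016,"tz": -0.16,"wx": 0,"wy": 0,"wz": 15,"gripper": 0.015},
    {"tx": -0.17,"ty": 0.022,"tz": -0.16,"wx": 0,"wy": 0,"wz": 20,"gripper": 0.015},
    {"tx": -0.215,"ty": 0.028,"tz": -0.16,"wx": 0,"wy": 0,"wz": 25,"gripper": 0.015},
    {"tx": -0.255,"ty": 0.034,"tz": -0.16,"wx": 0,"wy": 0,"wz": 26.5,"gripper": 0.015},
    {"tx": -0.285,"ty": 0.038,"tz": -0.16,"wx": 0,"wy": 0,"wz": 26.5,"gripper": 0.015},
    {"tx": -0.3,"ty": 0.04,"tz": -0.16,"wx": 0,"wy": 0,"wz": 26.5,"gripper": 0.015},
  ],
)

```text
time_s: 10.3
eef_pos: [0.5632, 0.0585, 0.2511]
tool_rot: [0.777, 0.63, 0.0, 0.001]
contact_force: [0.1, 0.5, -1.8]
opening: 0.0255
grip_force: 47.7
```

```bash
python3 - <<'E'
from h import *
s=arm.get_state();T=Ro.from_quat(s['tool_rot']).as_matrix();print(s['eef_pos'],T.round(3),s['opening'],T.T@(np.array([.6495,-.1454,.25])-s['eef_pos']))
E
```

```text
[0.56317799 0.05849845 0.25109666] [[ 0.207  0.978  0.001]
 [ 0.978 -0.207 -0.   ]
 [ 0.     0.001 -1.   ]] 0.02549877023780836 [-0.18165119  0.12660373  0.00126919]
```

Request:
arm_command(
  commands=[
    {"tx": -0.03,"ty": 0.02,"tz": 0,"wx": 0,"wy": 0,"wz": 0,"gripper": 0.015},
    {"tx": -0.066,"ty": 0.046,"tz": 0,"wx": 0,"wy": 0,"wz": 0,"gripper": 0.015},
    {"tx": -0.104,"ty": 0.072,"tz": 0,"wx": 0,"wy": 0,"wz": 0,"gripper": 0.015},
    {"tx": -0.14,"ty": 0.098,"tz": 0,"wx": 0,"wy": 0,"wz": 0,"gripper": 0.015},
    {"tx": -0.17,"ty": 0.119,"tz": 0.01,"wx": 0,"wy": 0,"wz": 0,"gripper": 0.015},
    {"tx": -0.1815,"ty": 0.127,"tz": 0.03,"wx": 0,"wy": 0,"wz": 0,"gripper": 0.015},
    {"tx": -0.1815,"ty": 0.127,"tz": 0.055,"wx": 0,"wy": 0,"wz": 0,"gripper": 0.015},
    {"tx": -0.1815,"ty": 0.127,"tz": 0.07,"wx": 0,"wy": 0,"wz": 0,"gripper": 0.015},
    {"tx": -0.1815,"ty": 0.127,"tz": 0.07,"wx": 0,"wy": 0,"wz": 0,"gripper": 0.015},
    {"tx": -0.1815,"ty": 0.127,"tz": 0.07,"wx": 0,"wy": 0,"wz": 0,"gripper": 0.015},
  ],
)

```text
time_s: 11.3
eef_pos: [0.6496, -0.1422, 0.1811]
tool_rot: [0.776, 0.631, 0.0, 0.0]
contact_force: [0.1, -0.6, -0.5]
opening: 0.0256
grip_force: 47.7
```

```bash
python3 - <<'E'
from h import *
s=arm.get_state();T=Ro.from_quat(s['tool_rot']).as_matrix();print(s['eef_pos'],T.round(3),s['contact_force'])
print('remaining',T.T@(np.array([.6495,-.1454,.1785])-s['eef_pos']))
si=arm.snapshot('side');w=arm.snapshot('wrist')
u,v=proj('side',(.6495,-.1454,.12)).astype(int);print(u,v,proj('side',(.6495,-.1454,.087)))
c=cv2.resize(si[max(v-50,0):v+50,u-50:u+50],(380,380),interpolation=2)
u2,v2=proj('wrist',(.6495,-.1454,.11),s).astype(int);print(u2,v2)
d=cv2.resize(w[v2-65:v2+65,u2-65:u2+65],(380,380),interpolation=2)
cv2.imwrite('pics/chk.png',np.hstack([c,d])[:,:,::-1])
E
```

```text
[ 0.64963724 -0.14216921  0.18105886] [[ 0.204  0.979  0.   ]
 [ 0.979 -0.204 -0.   ]
 [ 0.     0.    -1.   ]] [ 0.10513672 -0.64447396 -0.46230376]
remaining [-0.00319094  0.00052424  0.00255884]
292 117 [293.68891883 126.76319957]
319 211
```

View pics/chk.png

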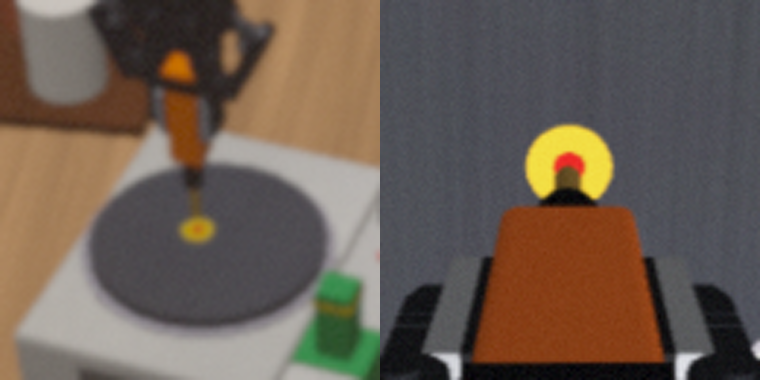

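The side view shows the probe upright over the spot. The wrist view shows the plunger end just covering the near half of the red dot. I'll work out the tip's offset from the wrist view.

```bash
python3 - <<'E'
from h import *
s=arm.get_state();T=Ro.from_quat(s['tool_rot']).as_matrix();e=np.array(s['eef_pos'])
f=lambda p:(T.T@(np.array(p)-e)).round(4)
print('spot',f(ray('wrist',(318.7,202.2),.087,s)))
for v in(203.5,205,206.5):print('tip',v,f(ray('wrist',(318.4,v),e[2]-.0815,s)))
print('side spot px',proj('side',(.6495,-.1454,.087)),'tip if at TCP',proj('side',e-[0,0,.0815]),'crop->', (197/3.8+292-50,228/3.8+117-50),(196/3.8+242,215/3.8+67))
E
```

```text
spot [-0.0028 -0.0004  0.0948]
tip 203.5 [ 0.0001 -0.0006  0.0815]
tip 205 [-0.0011 -0.0006  0.0815]
tip 206.5 [-0.0023 -0.0006  0.0815]
side spot px [293.68891883 126.76319957] tip if at TCP [292.99180244 123.85557252] crop-> (293.8421052631579, 127.0) (293.57894736842104, 123.57894736842105)
```

The tip needs −2.5 mm in tool x. I'll press down slowly to about 4 mm of travel, then check.

Request:
arm_command(
  commands=[
    {"tx": -0.0025,"ty": 0,"tz": 0.004,"wx": 0,"wy": 0,"wz": 0,"gripper": 0.015},
    {"tx": -0.0025,"ty": 0,"tz": 0.007,"wx": 0,"wy": 0,"wz": 0,"gripper": 0.015},
    {"tx": -0.0025,"ty": 0,"tz": 0.009,"wx": 0,"wy": 0,"wz": 0,"gripper": 0.015},
    {"tx": -0.0025,"ty": 0,"tz": 0.0105,"wx": 0,"wy": 0,"wz": 0,"gripper": 0.015},
    {"tx": -0.0025,"ty": 0,"tz": 0.012,"wx": 0,"wy": 0,"wz": 0,"gripper": 0.015},
    {"tx": -0.0025,"ty": 0,"tz": 0.0135,"wx": 0,"wy": 0,"wz": 0,"gripper": 0.015},
    {"tx": -0.0025,"ty": 0,"tz": 0.015,"wx": 0,"wy": 0,"wz": 0,"gripper": 0.015},
    {"tx": -0.0025,"ty": 0,"tz": 0.0165,"wx": 0,"wy": 0,"wz": 0,"gripper": 0.015},
    {"tx": -0.0025,"ty": 0,"tz": 0.0165,"wx": 0,"wy": 0,"wz": 0,"gripper": 0.015},
    {"tx": -0.0025,"ty": 0,"tz": 0.0165,"wx": 0,"wy": 0,"wz": 0,"gripper": 0.015},
  ],
)

```text
time_s: 12.4
eef_pos: [0.6489, -0.1454, 0.1639]
tool_rot: [0.776, 0.63, 0.0, 0.0]
contact_force: [-0.9, 0.8, 2.0]
opening: 0.0256
grip_force: 48.0
```

Request:
arm_command(
  commands=[
    {"tx": 0,"ty": 0,"tz": 0.0015,"wx": 0,"wy": 0,"wz": 0,"gripper": 0.015},
    {"tx": 0,"ty": 0,"tz": 0.003,"wx": 0,"wy": 0,"wz": 0,"gripper": 0.015},
    {"tx": 0,"ty": 0,"tz": 0.004,"wx": 0,"wy": 0,"wz": 0,"gripper": 0.015},
    {"tx": 0,"ty": 0,"tz": 0.004,"wx": 0,"wy": 0,"wz": 0,"gripper": 0.015},
    {"tx": 0,"ty": 0,"tz": 0.004,"wx": 0,"wy": 0,"wz": 0,"gripper": 0.015},
    {"tx": 0,"ty": 0,"tz": 0.004,"wx": 0,"wy": 0,"wz": 0,"gripper": 0.015},
  ],
)

```text
time_s: 13.0
eef_pos: [0.649, -0.1453, 0.1599]
tool_rot: [0.776, 0.63, 0.0, 0.0]
contact_force: [0.1, 0.3, 3.7]
opening: 0.0256
grip_force: 48.3
```

```bash
python3 - <<'E'
from h import *
F=[]
for i in range(4):
    s=arm.get_state();F.append(s['contact_force']);w=arm.snapshot('wrist')
print(s['eef_pos'],np.mean(F,0),s['grip_force'])
si=arm.snapshot('side')
c=cv2.resize(si[60:190,228:358],(380,380),interpolation=2)
d=cv2.resize(w[120:250,254:384],(380,380),interpolation=2)
cv2.imwrite('pics/chk2.png',np.hstack([c,d])[:,:,::-1])
E
```

```text
[ 0.64896363 -0.14533854  0.1598713 ] [-0.63659015 -0.16850208  4.11402179] 48.26361536979675
```

View pics/chk2.png

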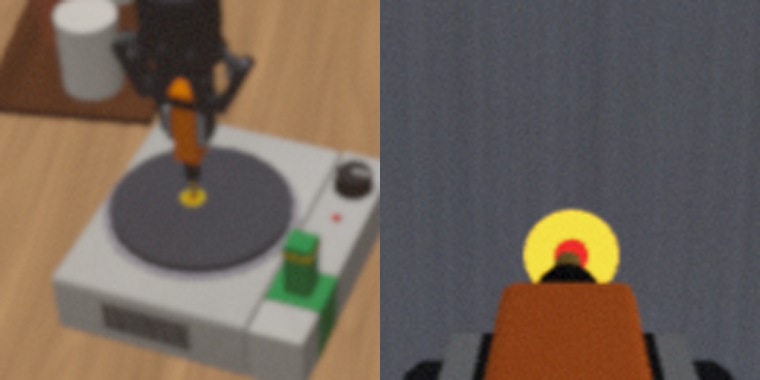

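The tip stands in the red dot and the probe is upright. The force is about 4.5 N, which means roughly 7–8 mm pushed in, and the plug is seated. Handing in.

```bash
python3 -c "
from rig import arm
print(arm.close_job())"
```

```text
the job is handed in; nothing more can be done
None
```

I handed the job in after about 13 s of robot time: the green half is fully home in the socket and released, and the probe is held upright on the spot with its tip pressed about half way in (about 4.5 N); no verdict came back.

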